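# Find the short-filled jar on the two-pan balance and push it into the rework rack

## Task

One of the two white-lidded jars is short-filled. Stand one in the middle of each pan of the balance and let go, so that the beam shows which is heavier; leave the heavier jar standing on the pan that drops, and slide the jar on the pan that rises straight back off its pan into the rack lane behind it, until it stands fully on the shelf. Keep both jars upright and leave the grey-lidded jar, the check weight and the red stopper where they are.

Things in the scene. Friction and masses are not known exactly. Their poses are not given: they have to be found in the camera images.
- balance: two-pan balance, fixed; white base 100 x 270 mm. Origin on the worktop under its middle; x points away from the operator to the rack, y along the beam to the left pan, z up. Flat round steel pans without rims, 100 mm across, 4 mm thick, centred at y = +110 and -110 mm; they stay level as the beam tips. All else on it is below 75 mm.
- beam (a joint): tilt of the balance beam, rad: 0 level (as it stands empty, by a weak centring spring of 0.06 N m/rad), positive when the left (+y) pan is down; stops at -0.09 and +0.09. Moves freely; one jar alone, or the heavier of the two, takes its pan right down to the stop.
- pan_left_top (a point): centre of the top face of the left (+y) pan, moves with it: z = 85 mm when level, 95 mm when raised, 75 mm when dropped.
- pan_right_top (a point): centre of the top face of the right (-y) pan, moves with it: z = 85 mm when level, 95 mm when raised, 75 mm when dropped.
- rack: grey painted rework rack, fixed, right behind the balance and parallel to it, 352 mm wide, 90 mm deep. Origin on the worktop under the middle of its front edge; x to the back, y left. Shelf top at z = 92.5 mm, 2.5 mm below a raised pan, front edge 3 mm behind the pans. A clear cover lies 58 to 62 mm above the shelf from x = 34 mm to the back; on its middle a timer, 16 mm high. Back wall at x = 87 mm.
- lane_left (a point): point on the shelf's top face in the left lane (y = +110 mm on the rack), on its centre line, 38 mm behind the shelf's front edge: a good place for the jar's axis; from 28 mm on a jar is fully on the shelf. Axes as the rack's. The lane runs back between 9 mm high guide strips 63 mm apart, flared at the mouth.
- lane_right (a point): the same point in the right lane (y = -110 mm on the rack).
- jar_a_mid (a point): one of two white-lidded cream sample jars that look exactly alike; one is full, the other short-filled (70 to 145 g, at least 25 g apart; only the balance tells which). 40 mm tall; lid 49 mm across over the top 16 mm, body 45 mm across below. The point lies on the jar's axis half-way up, 20 mm above its foot; z up.
- jar_b_mid (a point): one of two white-lidded cream sample jars that look exactly alike; one is full, the other short-filled (70 to 145 g, at least 25 g apart; only the balance tells which). 40 mm tall; lid 49 mm across over the top 16 mm, body 45 mm across below. The point lies on the jar's axis half-way up, 20 mm above its foot; z up.
- jar_a: the jar of point jar_a_mid; origin at the centre of its foot.
- jar_b: the jar of point jar_b_mid; origin at the centre of its foot.
- grey_jar: jar of the same shape with a grey lid, 49 x 49 x 40 mm, not part of the job; origin under its foot.
- check_weight: cream-coloured knobbed check weight, 28 mm across, 48 mm tall, not part of the job; origin under its foot.
- red_stopper: red rubber stopper, 34 mm across, 28 mm tall, not part of the job; origin under its foot.

How it is judged (in metres and radians):
On the way:
1. one white-lidded jar stands in the middle of each pan (axis within 30 mm of the pan's centre), let go, and the heavier one has taken its pan down (beam tilted more than 0.06 rad) (((horizontal distance between jar_a_mid and pan_left_top below 0.03 m and distance between jar_a_mid and pan_left_top below 0.044 m and angle between each of jar_a_mid, jar_b_mid's own z axis and vertical below 0.12 rad and horizontal distance between jar_b_mid and pan_right_top below 0.03 m and distance between jar_b_mid and pan_right_top below 0.044 m) or (horizontal distance between jar_a_mid and pan_right_top below 0.03 m and distance between jar_a_mid and pan_right_top below 0.044 m and angle between each of jar_a_mid, jar_b_mid's own z axis and vertical below 0.12 rad and horizontal distance between jar_b_mid and pan_left_top below 0.03 m and distance between jar_b_mid and pan_left_top below 0.044 m)) and (value of joint beam above 0.06 rad or value of joint beam below -0.06 rad) and contact force between the fingers and jar_a below 0.1 N and contact force between the fingers and jar_b below 0.1 N and contact force between the fingers and balance below 0.1 N), for 0.4 s.
At the end, for the whole second after the job is handed in: the heavier jar (over 1 N on the pan) stands upright within 35 mm of the middle of the dropped pan (beam beyond 0.06 rad), and the lighter one stands upright and still in the lane behind the other pan, its axis at least 28 mm behind the shelf's front edge (((horizontal distance between jar_a_mid and pan_left_top below 0.035 m and distance between jar_a_mid and pan_left_top below 0.049 m and angle between each of jar_a_mid, jar_b_mid's own z axis and vertical below 0.12 rad and value of joint beam above 0.06 rad and contact force between jar_a and balance above 1 N and x of jar_b_mid in the frame of rack between 0.028 and 0.07 m and horizontal distance between jar_b_mid and lane_right below 0.034 m and z of jar_b_mid in the frame of lane_right between 0.015 and 0.025 m) or (horizontal distance between jar_b_mid and pan_left_top below 0.035 m and distance between jar_b_mid and pan_left_top below 0.049 m and angle between each of jar_b_mid, jar_a_mid's own z axis and vertical below 0.12 rad and value of joint beam above 0.06 rad and contact force between jar_b and balance above 1 N and x of jar_a_mid in the frame of rack between 0.028 and 0.07 m and horizontal distance between jar_a_mid and lane_right below 0.034 m and z of jar_a_mid in the frame of lane_right between 0.015 and 0.025 m) or (horizontal distance between jar_a_mid and pan_right_top below 0.035 m and distance between jar_a_mid and pan_right_top below 0.049 m and angle between each of jar_a_mid, jar_b_mid's own z axis and vertical below 0.12 rad and value of joint beam below -0.06 rad and contact force between jar_a and balance above 1 N and x of jar_b_mid in the frame of rack between 0.028 and 0.07 m and horizontal distance between jar_b_mid and lane_left below 0.034 m and z of jar_b_mid in the frame of lane_left between 0.015 and 0.025 m) or (horizontal distance between jar_b_mid and pan_right_top below 0.035 m and distance between jar_b_mid and pan_right_top below 0.049 m and angle between each of jar_b_mid, jar_a_mid's own z axis and vertical below 0.12 rad and value of joint beam below -0.06 rad and contact force between jar_b and balance above 1 N and x of jar_a_mid in the frame of rack between 0.028 and 0.07 m and horizontal distance between jar_a_mid and lane_left below 0.034 m and z of jar_a_mid in the frame of lane_left between 0.015 and 0.025 m)) and linear speed of each of jar_a, jar_b below 0.02 m/s); the robot touches nothing.
It fails at once if a white-lidded jar is tipped over (more than 40 degrees) (angle between any of jar_a_mid, jar_b_mid's own z axis and vertical above 0.7 rad).
It fails at once if the grey-lidded jar is moved more than 30 mm (distance of grey_jar from where it was at the start of the episode above 0.03 m).
It fails at once if the check weight is moved more than 30 mm (distance of check_weight from where it was at the start of the episode above 0.03 m).
It fails at once if the red stopper is moved more than 30 mm (distance of red_stopper from where it was at the start of the episode above 0.03 m).
It also fails if it takes over 72 s, if anything falls off the work surface, if the arm or the gripper's body presses on something with over 40 N, if the wrist force passes 120 N, or if a joint passes its speed limit or range.

## Robot

A 6-joint arm with a two-finger parallel gripper is mounted at the origin on a cart in front of the work surface, level with it; the furniture and walls round the work are solid. World frame = base frame: x ahead of the robot, y to its left, z up, the work surface at z = 0. Lengths are in mm, angles in rad, forces in N, time in s.
With the tool pointing down it reaches from about 300 to 875 mm from the base axis. Payload 6.4 kg.
Tool frame: the origin (TCP) lies midway between the tips of the shut fingers; the grasp point (between the pads) lies manip.grip_depth behind it (manip.grip_depth is the distance from the TCP to the grasp point, in mm); z points along the fingers, y is the line along which they close (so a half turn about z gives the same grasp; the last joint's range is limited). The gripper opens to 85 mm and grips with 20 to 120 N. Pads are 22 mm wide; open, the fingers measure 114 mm over their backs; the gripper's body (76 mm by 85 mm) begins 54 mm behind the grasp point. The pads swing forward as they close: fully open they stand 13 mm farther back than shut.
Start: joints at [-1.448, 0.181, 1.607, -0, 1.354, -0.206], TCP at [185.688, -544.207, 231.288] pointing down, gripper open.
Joint ranges: [-2.99, 2.99], [-0.89, 2.07], [0.3, 2.58], [-1.14, 4.28], [0, 2.63], [-3.12, 3.12]. Speed limits (rad/s): [2.57, 2.57, 3.01, 3.14, 3.14, 3.14].

## Interface

Orientations are given as [roll, pitch, yaw] about the fixed x, y, z axes, in that order (R = Rz(yaw) Ry(pitch) Rx(roll)).
In Python, from workcell import manip gives the robot as it stands. The module is installed in compiled form; this text tells all that it offers.
- The arm moves only by the tool jog_arm, never from a script. Its argument "moves" is a list of rows, each an object of numbers: "grip": the opening, from 0 (shut) to 1 (fully open); "tx", "ty", "tz": the shift along the tool's x, y, z in cm; "yaw": the turn about the tool's z in rad. In form: [{"grip": .., "tx": .., "ty": .., "tz": .., "yaw": ..}, ...]. A call has 1 to 10 rows; each row is the pose to reach, as a shift and turn from the pose commanded when the call began, along the tool's axes at that moment; what a row does not reach only later rows make up. A row lasts 1/12 s, in which the tool goes at most 41.7 mm and 7.16 degrees, less where a joint would pass 70% of its speed; a pose out of reach is approached as far as the arm can. A call with a gripper value outside its range is refused whole. The fingers move at their own pace and stop on an object; the grip force is fixed at half the most. Time passes only in rows, so rows that repeat a pose let the fingers close. It gives the time, the measured TCP pose, the force, the opening and the grip force at its end, in the units of the state.
- manip.sense(): the state, without advancing time (a new reading comes with each control period).
- manip.snapshot(name): name is "scene" or "top" or "wrist"; returns the picture (420x560x3 uint8, red, green, blue); there is no depth.
- manip.camera_info(name): a dict with "fx", "fy", "cx", "cy" (pixels), "eye" and "attitude" of the camera in the world; the wrist camera has in their place "T_tool_cam" (4x4, takes a point from camera to tool coordinates, whose origin is the TCP and whose axes are the flange's). Camera axes: x right, y up, looking along -z (the intrinsics and any distortion apply to the point x, -y, -z); pixel columns grow to the right and rows downward; lengths in mm; the calibration is good to about 2 mm. A picture is of the moment at which its call begins: read the wrist's pose just before it. camera_info takes no time and is no camera call.
- manip.finish_job(): hands the job in; it is judged then, once.
The state is a dict: "t": time; "q": joint angles; "joint_velocities": joint speeds; "effort": joint torques, N m; "position": TCP position; "ee_rot": TCP orientation; "wrist_force": force on the tool from outside, world axes, zero at the start; "torque": the same for the moment, N m; "finger_gap": finger opening in mm; "finger_force": force on a finger pad.
Only numpy, scipy, OpenCV 4.12 (cv2) and the standard library are available. Lean on these libraries where they do the work, as an engineer would, in place of code of your own. Each camera call takes 0.05 s, during which the arm holds its last target. There are 200 camera calls.

## Working session

There is one attempt and no reset: what is moved stays moved. The work goes in short steps, Python scripts to look and compute and a tool call to move; the robot and the scene stay as the last step left them, time stands still between calls to the robot, and variables do not carry over. Pictures are saved under pics/ and viewed, at most 10 in all, crops included, and the job is handed in when it is done.

Besides the shell and the picture viewer there is one more tool, called after "Request:" as name([rows], argument=value, ...), one row to a line, values as JSON. jog_arm: Moves the arm, as the interface text tells. Its arguments: {"type":"object","properties":{"moves":{"type":"array"}},"required":["moves"]}

```bash
mkdir -p pics
python3 - <<'E'
from workcell import manip
import cv2
for n in("scene","top"):
    cv2.imwrite(f"pics/{n}0.png",cv2.resize(manip.snapshot(n),(784,588),interpolation=cv2.INTER_CUBIC)[:,:,::-1])
    print(n,manip.camera_info(n))
print(manip.camera_info("wrist"),manip.grip_depth)
print(manip.sense())
E
```

```text
scene {'fx': 443.52406469715237, 'fy': 443.52406469715237, 'cx': 271.6076606610219, 'cy': 207.63714638218067, 'eye': array([-81.66158538, 701.83891798, 510.65709017]), 'attitude': array([ 1.12076163, -0.01359832, -2.36237554])}
top {'fx': 482.5251980142938, 'fy': 482.5251980142938, 'cx': 272.5145948374829, 'cy': 210.80483907301883, 'eye': array([ 408.91377092,   80.63239497, 1133.08312128]), 'attitude': array([ 1.32146865e-01,  3.26261884e-04, -1.59504629e+00])}
{'fx': 306.9453062097363, 'fy': 306.9453062097363, 'cx': 284.26115287580745, 'cy': 213.00506530293725, 'T_tool_cam': array([[-2.89881159e-04,  9.51061982e-01,  3.09000036e-01,
         7.99976861e+01],
       [ 9.99999884e-01,  1.56676703e-04,  4.55895965e-04,
        -2.70775783e-01],
       [ 3.85172213e-04,  3.09000132e-01, -9.51061917e-01,
        -1.42898146e+02],
       [ 0.00000000e+00,  0.00000000e+00,  0.00000000e+00,
         1.00000000e+00]])} 18.700000000000003
{'t': 0.1, 'q': array([-1.44830360e+00,  1.81473001e-01,  1.60795590e+00,  1.16725341e-05,
        1.35375334e+00, -2.06306214e-01]), 'joint_velocities': array([ 3.23551856e-04, -3.11628546e-04, -2.81971579e-03,  4.92393131e-05,
       -3.41799755e-04,  5.63994321e-04]), 'effort': array([ 7.67500096e-04, -4.45875549e+01, -3.52240527e+01, -2.77967974e-04,
        4.09009808e-03,  7.11031063e-06]), 'position': array([ 185.62485094, -543.67941797,  230.44756337]), 'ee_rot': array([-3.14003911e+00, -3.36772219e-04,  3.28796152e-01]), 'wrist_force': array([-0.76098781,  0.0414597 , -0.38231942]), 'torque': array([0.01908822, 0.03853492, 0.06538945]), 'finger_force': 0.0, 'finger_gap': 85.33995777615776}
```

View pics/top0.png

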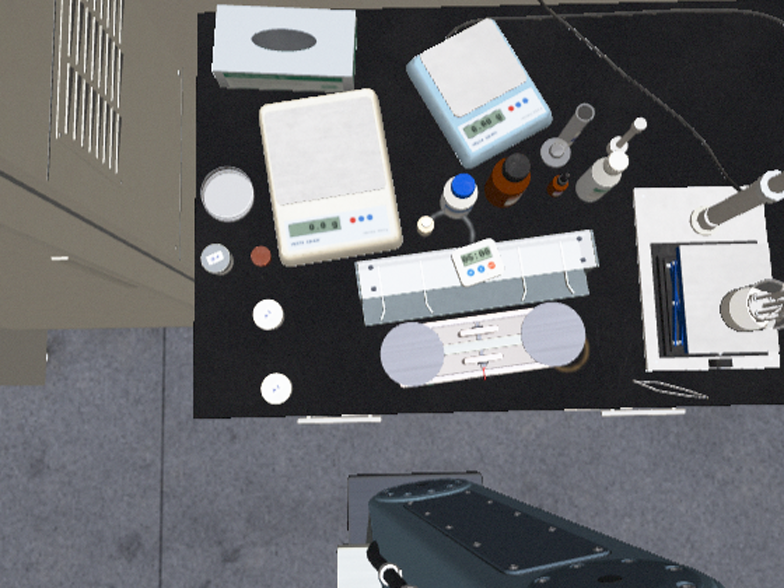

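View pics/scene0.png

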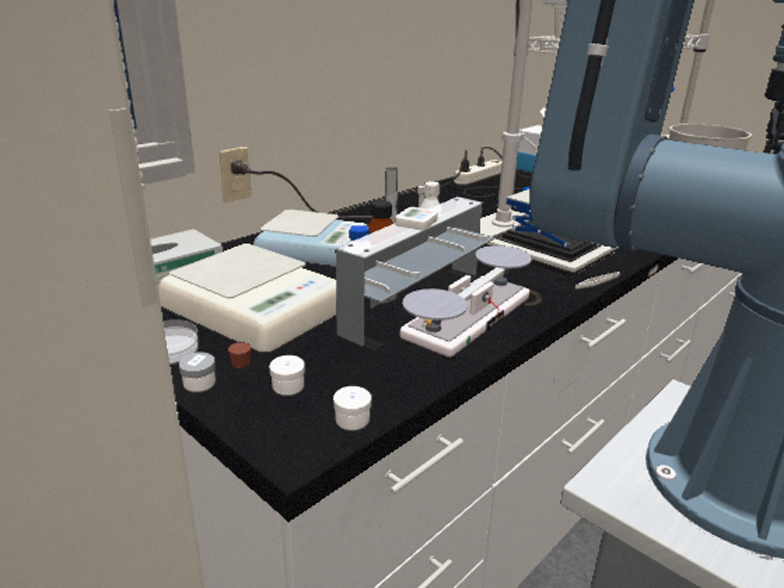

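The top picture (scaled ×1.4) shows the white lids at (268,315) and (276,389), and the pans at about (412,354) and (553,335). The grey jar is at (217,259) and the stopper at (261,256), both beside the jars.

```bash
cat > h.py <<'E'
from workcell import manip
import numpy as np, cv2
from scipy.spatial.transform import Rotation as R
def pose(name,s=None):
    c=manip.camera_info(name)
    if name=="wrist":
        T=np.array(c["T_tool_cam"]);Q=R.from_euler("xyz",s["ee_rot"]).as_matrix()
        return c,Q@T[:3,:3],np.array(s["position"])+Q@T[:3,3]
    return c,R.from_euler("xyz",c["attitude"]).as_matrix(),np.array(c["eye"])
def ray(name,u,v,z,s=None):
    c,A,e=pose(name,s)
    d=A@np.array([(u-c["cx"])/c["fx"],-(v-c["cy"])/c["fy"],-1.])
    return e+d*(z-e[2])/d[2]
def proj(name,p,s=None):
    c,A,e=pose(name,s); q=A.T@(np.array(p)-e)
    return c["cx"]-c["fx"]*q[0]/q[2], c["cy"]+c["fy"]*q[1]/q[2]
def rel(p,s=None):
    "world target -> tool-axis shift (cm)"
    s=s or manip.sense(); Q=R.from_euler("xyz",s["ee_rot"]).as_matrix()
    return (Q.T@(np.array(p)-np.array(s["position"]))/10).round(2)
E
python3 - <<'E'
from h import *
pts={}
for n,u,v,z in[("j1",268,315,40),("j2",276,389,40),("grey",217,259,40),("stop",261,256,28),("panL",412,354,85),("panR",553,335,85),
 ("rackFL",366,324,92.5),("rackFR",590,294,92.5),("cw",426,226,48)]:
    pts[n]=ray("top",u/1.4,v/1.4,z); print(n,pts[n].round(1))
L,Rr=pts["panL"],pts["panR"]; d=L-Rr
print(np.linalg.norm(d), "y-axis yaw",np.arctan2(-d[0],d[1]))
for n,u,v,z in[("j1",288,363,40),("j2",352,396,40),("panL",435,304,85),("panR",503,258,85)]:
    print(n,ray("scene",u/1.4,v/1.4,z).round(1))
E
```

```text
j1 [526.1 262.8  40. ]
j2 [406.5 250.2  40. ]
grey [620.6 346.4  40. ]
stop [626.3 276.2  28. ]
panL [455.2  32.7  85. ]
panR [ 479.3 -187.1   85. ]
rackFL [502.8 102.7  92.5]
rackFR [ 541.1 -246.3   92.5]
cw [665.9   1.7  48. ]
221.08523998932813 y-axis yaw 0.10921215165753502
j1 [524.3 262.9  40. ]
j2 [404.5 252.4  40. ]
panL [443.6  43.9  85. ]
panR [ 476.3 -182.4   85. ]
```

```bash
python3 -c "
from h import *
print(rel([525,263,200]), rel([300,-400,230]))"
```

```text
[ 58.17 -65.38   3.17] [15.46 -9.9   0.07]
```

Request:
jog_arm([
  {"grip":1,"tx":2.5,"ty":-2.8,"tz":0,"yaw":0.05},
  {"grip":1,"tx":5,"ty":-5.6,"tz":0,"yaw":0.1},
  {"grip":1,"tx":7.5,"ty":-8.4,"tz":0,"yaw":0.15},
  {"grip":1,"tx":10,"ty":-11.2,"tz":0,"yaw":0.22},
  {"grip":1,"tx":12.5,"ty":-14,"tz":0,"yaw":0.22},
  {"grip":1,"tx":15,"ty":-16.8,"tz":0,"yaw":0.22},
  {"grip":1,"tx":17.5,"ty":-19.6,"tz":0,"yaw":0.22},
  {"grip":1,"tx":20,"ty":-22.4,"tz":0,"yaw":0.22},
  {"grip":1,"tx":22.5,"ty":-25.2,"tz":0,"yaw":0.22},
  {"grip":1,"tx":25,"ty":-28,"tz":0,"yaw":0.22},
])

```text
t: 0.93
position: [332.0, -196.6, 231.1]
ee_rot: [-3.142, -0.0, 0.108]
wrist_force: [1.3, -1.0, 0.2]
finger_gap: 85.4
finger_force: 0.0
```

```bash
python3 -c "
from h import *
print(rel([525,263,200]))"
```

```text
[ 24.15 -43.61   3.12]
```

Request:
jog_arm([
  {"grip":1,"tx":2.0,"ty":-3.6,"tz":0,"yaw":0},
  {"grip":1,"tx":4,"ty":-7.2,"tz":0,"yaw":0},
  {"grip":1,"tx":6,"ty":-10.8,"tz":0,"yaw":0},
  {"grip":1,"tx":8,"ty":-14.4,"tz":0,"yaw":0},
  {"grip":1,"tx":10,"ty":-18,"tz":0,"yaw":0},
  {"grip":1,"tx":12,"ty":-21.6,"tz":0,"yaw":0},
  {"grip":1,"tx":14,"ty":-25.2,"tz":0,"yaw":0},
  {"grip":1,"tx":16,"ty":-28.8,"tz":0,"yaw":0},
  {"grip":1,"tx":18,"ty":-32.4,"tz":0,"yaw":0},
  {"grip":1,"tx":20,"ty":-36,"tz":0,"yaw":0},
])

```text
t: 1.77
position: [491.7, 183.4, 230.9]
ee_rot: [3.141, 0.0, 0.109]
wrist_force: [0.5, -1.4, 0.4]
finger_gap: 85.2
finger_force: 0.0
```

Request:
jog_arm([
  {"grip":1,"tx":2.5,"ty":-4,"tz":1.5,"yaw":0},
  {"grip":1,"tx":4,"ty":-7.2,"tz":3,"yaw":0},
  {"grip":1,"tx":4,"ty":-7.2,"tz":3,"yaw":0},
  {"grip":1,"tx":4,"ty":-7.2,"tz":3,"yaw":0},
])

```text
t: 2.1
position: [522.3, 258.6, 198.6]
ee_rot: [3.141, 0.005, 0.112]
wrist_force: [-0.4, -1.2, 0.1]
finger_gap: 85.5
finger_force: 0.0
```

Run:
```python
from h import *
s=manip.sense(); print(s["position"],s["ee_rot"])
im=manip.snapshot("wrist"); np.save("w1.npy",[s["position"],s["ee_rot"]])
cv2.imwrite("pics/w1.png",cv2.resize(im,(784,588),interpolation=cv2.INTER_CUBIC)[:,:,::-1])
for p in([525,263,40],[405.5,251,40],[455,33,85]): print(np.array(proj("wrist",p,s))*1.4)
```

```text
[522.31170817 258.64721833 198.63256897] [3.14098435 0.00461443 0.11208948]
[393.03353847 269.28115458]
[391.82860896 413.27456923]
[711.78204632 419.02869978]
```

View pics/w1.png

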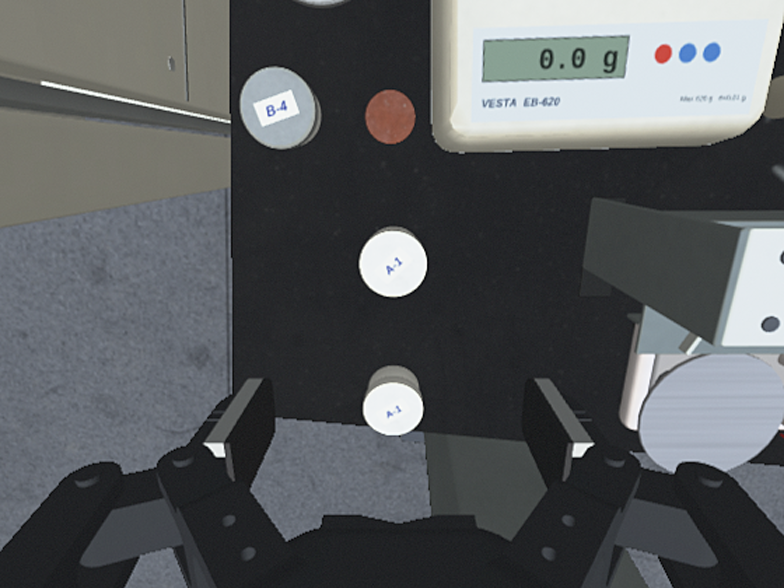

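The wrist picture shows the lids at (393,263) and (393,408), and the left pan centred at about (712,413). All three are within a few pixels of the predictions.

Run:
```python
from h import *
a=np.load("w1.npy"); s={"position":a[0],"ee_rot":a[1]}
for n,u,v,z in(("j1",393,263,40),("j2",393,408,40),("panL",712,413,85)):
    print(n,ray("wrist",u/1.4,v/1.4,z,s).round(1))
p=ray("wrist",393/1.4,263/1.4,40,s); p[2]=13; print(rel(p))
```

```text
j1 [529.6 263.5  40. ]
j2 [410.5 250.6  40. ]
panL [459.7  34.5  85. ]
[ 0.82 -0.55 18.69]
```

Request:
jog_arm([
  {"grip":1,"tx":0.6,"ty":-0.5,"tz":4},
  {"grip":1,"tx":0.6,"ty":-0.5,"tz":8},
  {"grip":1,"tx":0.6,"ty":-0.5,"tz":12},
  {"grip":1,"tx":0.6,"ty":-0.5,"tz":16},
  {"grip":1,"tx":0.6,"ty":-0.5,"tz":18.5},
  {"grip":1,"tx":0.6,"ty":-0.5,"tz":19},
  {"grip":1,"tx":0.6,"ty":-0.5,"tz":19},
])

```text
invalid input
```

Request:
jog_arm([
  {"grip":0.5},
  {"grip":0.4},
  {"grip":0.3},
  {"grip":0.3},
  {"grip":0.3},
  {"grip":0.3},
])

```text
invalid input
```

All fields are needed in every row.

Request:
jog_arm([
  {"grip":1,"tx":0.6,"ty":-0.5,"tz":4,"yaw":0},
  {"grip":1,"tx":0.6,"ty":-0.5,"tz":8,"yaw":0},
  {"grip":1,"tx":0.6,"ty":-0.5,"tz":12,"yaw":0},
  {"grip":1,"tx":0.6,"ty":-0.5,"tz":16,"yaw":0},
  {"grip":1,"tx":0.6,"ty":-0.5,"tz":18.5,"yaw":0},
  {"grip":1,"tx":0.6,"ty":-0.5,"tz":19,"yaw":0},
  {"grip":1,"tx":0.6,"ty":-0.5,"tz":19,"yaw":0},
])

```text
t: 2.73
position: [527.9, 261.0, 10.5]
ee_rot: [3.141, 0.003, 0.107]
wrist_force: [-0.5, 0.7, 0.0]
finger_gap: 85.3
finger_force: 0.0
```

Request:
jog_arm([
  {"grip":0.5,"tx":0,"ty":0,"tz":0,"yaw":0},
  {"grip":0.4,"tx":0,"ty":0,"tz":0,"yaw":0},
  {"grip":0.3,"tx":0,"ty":0,"tz":0,"yaw":0},
  {"grip":0.3,"tx":0,"ty":0,"tz":0,"yaw":0},
  {"grip":0.3,"tx":0,"ty":0,"tz":0,"yaw":0},
  {"grip":0.3,"tx":0,"ty":0,"tz":0,"yaw":0},
])

```text
t: 3.23
position: [531.2, 263.1, 14.4]
ee_rot: [-3.141, -0.005, 0.109]
wrist_force: [-0.8, -2.3, 8.3]
finger_gap: 47.0
finger_force: 60.9
```

Request:
jog_arm([
  {"grip":0.3,"tx":0,"ty":0,"tz":-1,"yaw":0},
  {"grip":0.3,"tx":0,"ty":0,"tz":-4,"yaw":0},
  {"grip":0.3,"tx":0,"ty":0,"tz":-8,"yaw":0},
  {"grip":0.3,"tx":-2,"ty":0,"tz":-11,"yaw":0},
  {"grip":0.3,"tx":-5,"ty":1,"tz":-14,"yaw":0},
  {"grip":0.3,"tx":-8,"ty":3,"tz":-16,"yaw":0},
  {"grip":0.3,"tx":-9.7,"ty":6,"tz":-17,"yaw":0},
  {"grip":0.3,"tx":-9.7,"ty":9,"tz":-17,"yaw":0},
  {"grip":0.3,"tx":-9.7,"ty":12,"tz":-17,"yaw":0},
  {"grip":0.3,"tx":-9.7,"ty":14,"tz":-17,"yaw":0},
])

```text
t: 4.07
position: [448.0, 111.2, 183.3]
ee_rot: [3.14, -0.004, 0.109]
wrist_force: [0.8, -0.1, -0.7]
finger_gap: 47.2
finger_force: 61.9
```

Request:
jog_arm([
  {"grip":0.3,"tx":0,"ty":3,"tz":0,"yaw":0},
  {"grip":0.3,"tx":0,"ty":6,"tz":0,"yaw":0},
  {"grip":0.3,"tx":0,"ty":9,"tz":0,"yaw":0},
  {"grip":0.3,"tx":0,"ty":12,"tz":0,"yaw":0},
  {"grip":0.3,"tx":0,"ty":15,"tz":0,"yaw":0},
  {"grip":0.3,"tx":0,"ty":18,"tz":0,"yaw":0},
  {"grip":0.3,"tx":0,"ty":21,"tz":0,"yaw":0},
  {"grip":0.3,"tx":0,"ty":24,"tz":0,"yaw":0},
  {"grip":0.3,"tx":0,"ty":27,"tz":0,"yaw":0},
  {"grip":0.3,"tx":0,"ty":30,"tz":0,"yaw":0},
])

```text
t: 4.9
position: [480.4, -186.8, 182.8]
ee_rot: [3.14, -0.002, 0.109]
wrist_force: [0.3, 0.6, -1.1]
finger_gap: 47.3
finger_force: 61.9
```

Request:
jog_arm([
  {"grip":0.3,"tx":0,"ty":0,"tz":0,"yaw":0},
  {"grip":0.3,"tx":0,"ty":0,"tz":0,"yaw":0},
  {"grip":0.3,"tx":0,"ty":0,"tz":0,"yaw":0},
])

```text
t: 5.15
position: [480.2, -184.8, 181.9]
ee_rot: [-3.141, -0.0, 0.108]
wrist_force: [-0.1, 0.3, -0.5]
finger_gap: 47.1
finger_force: 62.0
```

Run:
```python
from h import *
s=manip.sense(); print(s["position"],s["ee_rot"],s["finger_gap"],s["wrist_force"],rel([481,-186.5,100]))
im=manip.snapshot("wrist"); np.save("w2.npy",[s["position"],s["ee_rot"]])
cv2.imwrite("pics/w2.png",cv2.resize(im,(784,588),interpolation=cv2.INTER_CUBIC)[:,:,::-1])
for p in([481,-186.5,85],): print(np.array(proj("wrist",p,s))*1.4)
```

```text
[ 480.15645767 -184.81681475  181.90409787] [-3.14143833e+00 -4.30941428e-04  1.08425998e-01] 47.10861623153099 [-0.05375205  0.34385685 -0.46660559] [0.06 0.18 8.19]
[401.91734089 300.42610469]
```

View pics/w2.png

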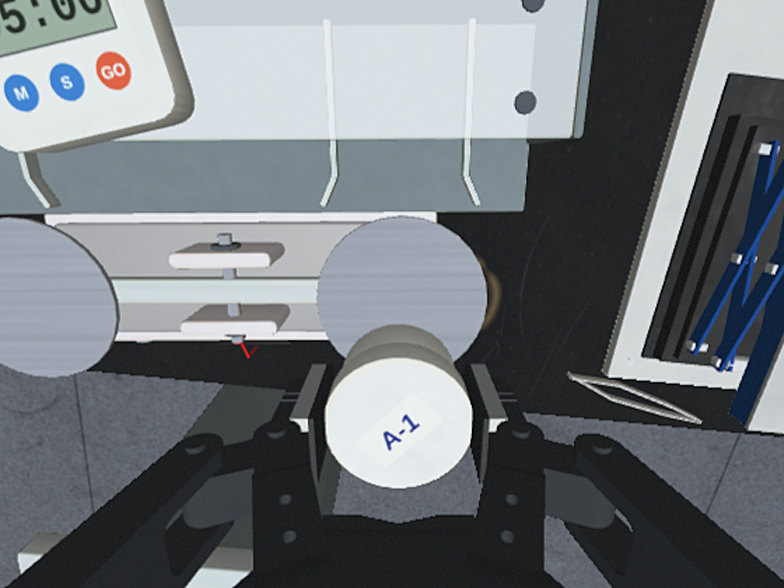

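The right pan is centred at about (403,300), as predicted, and the jar is held upright at about (399,423). Now I'll lower it.

Request:
jog_arm([
  {"grip":0.3,"tx":0.1,"ty":0.1,"tz":2,"yaw":0},
  {"grip":0.3,"tx":0.1,"ty":0.1,"tz":5,"yaw":0},
  {"grip":0.3,"tx":0.1,"ty":0.1,"tz":7,"yaw":0},
  {"grip":0.3,"tx":0.1,"ty":0.1,"tz":7.5,"yaw":0},
  {"grip":0.3,"tx":0.1,"ty":0.1,"tz":8,"yaw":0},
  {"grip":0.3,"tx":0.1,"ty":0.1,"tz":8.4,"yaw":0},
  {"grip":0.3,"tx":0.1,"ty":0.1,"tz":8.8,"yaw":0},
  {"grip":0.3,"tx":0.1,"ty":0.1,"tz":8.8,"yaw":0},
])

```text
t: 5.87
position: [481.8, -186.2, 93.7]
ee_rot: [3.141, -0.001, 0.109]
wrist_force: [-0.4, -0.1, -0.9]
finger_gap: 47.3
finger_force: 62.0
```

Request:
jog_arm([
  {"grip":0.3,"tx":0,"ty":0,"tz":0.1,"yaw":0},
  {"grip":0.3,"tx":0,"ty":0,"tz":0.2,"yaw":0},
  {"grip":0.3,"tx":0,"ty":0,"tz":0.2,"yaw":0},
])

```text
t: 6.12
position: [481.7, -186.4, 91.7]
ee_rot: [3.141, -0.001, 0.109]
wrist_force: [0.5, -0.5, -0.4]
finger_gap: 47.1
finger_force: 62.0
```

Request:
jog_arm([
  {"grip":0.3,"tx":0,"ty":0,"tz":0.1,"yaw":0},
  {"grip":0.3,"tx":0,"ty":0,"tz":0.2,"yaw":0},
  {"grip":0.3,"tx":0,"ty":0,"tz":0.2,"yaw":0},
])

```text
t: 6.37
position: [481.6, -186.4, 89.5]
ee_rot: [3.141, -0.0, 0.109]
wrist_force: [-0.6, 0.5, 0.7]
finger_gap: 46.7
finger_force: 62.3
```

Close to contact; opening gently, then lifting.

Request:
jog_arm([
  {"grip":0.58,"tx":0,"ty":0,"tz":0,"yaw":0},
  {"grip":0.65,"tx":0,"ty":0,"tz":0,"yaw":0},
  {"grip":0.8,"tx":0,"ty":0,"tz":0,"yaw":0},
  {"grip":0.9,"tx":0,"ty":0,"tz":0,"yaw":0},
  {"grip":0.9,"tx":0,"ty":0,"tz":0,"yaw":0},
  {"grip":0.9,"tx":0,"ty":0,"tz":-2,"yaw":0},
  {"grip":0.9,"tx":0,"ty":0,"tz":-5,"yaw":0},
  {"grip":1,"tx":0,"ty":0,"tz":-8,"yaw":0},
  {"grip":1,"tx":0,"ty":0,"tz":-10,"yaw":0},
  {"grip":1,"tx":0,"ty":0,"tz":-10,"yaw":0},
])

```text
t: 7.2
position: [484.0, -187.8, 194.5]
ee_rot: [3.136, -0.007, 0.109]
wrist_force: [0.9, 0.1, 0.2]
finger_gap: 85.0
finger_force: 0.0
```

Run:
```python
from h import *
s=manip.sense(); print(s["position"],s["ee_rot"],s["wrist_force"],rel([408,250.5,170]))
im=manip.snapshot("wrist")
cv2.imwrite("pics/w3.png",im[:,:,::-1])
print(proj("wrist",[481,-186.5,115],s),proj("wrist",[457,33,95],s))
```

```text
[ 484.01573352 -187.83404496  194.45860344] [ 3.1358683  -0.00669108  0.10899956] [0.91216471 0.1457692  0.16724166] [ -2.8  -44.41   2.17]
(np.float64(282.22785878426515), np.float64(226.60729436824343)) (np.float64(16.585994007341696), np.float64(218.8613627392232))
```

View pics/w3.png

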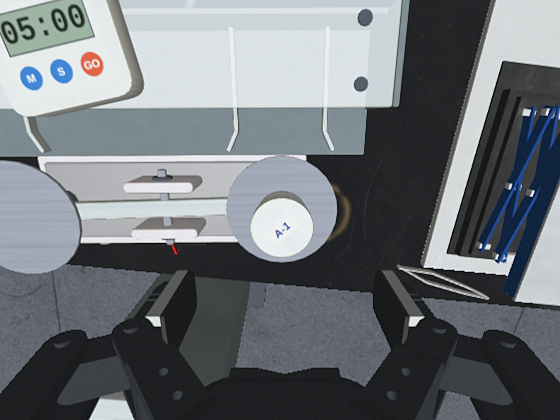

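The jar stands at (282,227) on the right pan, upright and where predicted. Next is jar 2.

Request:
jog_arm([
  {"grip":1,"tx":-0.3,"ty":-4,"tz":0,"yaw":0},
  {"grip":1,"tx":-0.6,"ty":-8,"tz":0,"yaw":0},
  {"grip":1,"tx":-1,"ty":-12,"tz":0,"yaw":0},
  {"grip":1,"tx":-1.3,"ty":-16,"tz":0,"yaw":0},
  {"grip":1,"tx":-1.6,"ty":-20,"tz":0,"yaw":0},
  {"grip":1,"tx":-2,"ty":-24,"tz":0,"yaw":0},
  {"grip":1,"tx":-2.3,"ty":-28,"tz":0,"yaw":0},
  {"grip":1,"tx":-2.6,"ty":-32,"tz":0,"yaw":0},
  {"grip":1,"tx":-2.6,"ty":-36,"tz":0,"yaw":0},
  {"grip":1,"tx":-2.6,"ty":-40,"tz":0,"yaw":0},
])

```text
t: 8.08
position: [410.5, 210.3, 188.0]
ee_rot: [3.141, 0.002, 0.109]
wrist_force: [0.8, -0.6, 1.4]
finger_gap: 85.8
finger_force: 0.0
```

Request:
jog_arm([
  {"grip":1,"tx":0,"ty":-3,"tz":0,"yaw":0},
  {"grip":1,"tx":0,"ty":-4.3,"tz":2,"yaw":0},
  {"grip":1,"tx":0,"ty":-4.3,"tz":4,"yaw":0},
  {"grip":1,"tx":0,"ty":-4.3,"tz":6,"yaw":0},
  {"grip":1,"tx":0,"ty":-4.3,"tz":6,"yaw":0},
  {"grip":1,"tx":0,"ty":-4.3,"tz":6,"yaw":0},
])

```text
t: 8.58
position: [405.8, 250.9, 127.5]
ee_rot: [3.141, 0.005, 0.109]
wrist_force: [-0.9, 0.4, 0.1]
finger_gap: 85.2
finger_force: 0.0
```

Run:
```python
from h import *
s=manip.sense(); print(s["position"],s["ee_rot"],rel([408,250.5,11]))
im=manip.snapshot("wrist")
u,v=proj("wrist",[408,250.5,40],s);print(u,v)
m=(im.min(2)>200).astype(np.uint8)
n,l,st,c=cv2.connectedComponentsWithStats(m)
for i in range(1,n):
    if st[i,4]>500: print(st[i],c[i].round(1),ray("wrist",*c[i],40,s).round(1))
```

```text
[405.77305604 250.92890523 127.52414448] [3.14068356 0.00462215 0.10893874] [ 0.27  0.06 11.65]
285.68697873902056 215.96552400047747
[    0     0   154   393 43771] [ 63.1 178.3] [419.8 422.1  40. ]
[ 508  118   52  122 4764] [538.3 185.3] [453.7  60.7  40. ]
[ 254  179   62   65 3101] [284.9 211.7] [411.4 251.5  40. ]
[  155   235   160   151 14910] [237.7 307.6] [318.9 283.1  40. ]
[ 398  260  162  122 9244] [495.  302.8] [348.1  59.8  40. ]
[ 90 392  44  28 851] [112.1 408. ] [188.  400.6  40. ]
```

Request:
jog_arm([
  {"grip":1,"tx":0.3,"ty":0,"tz":4,"yaw":0},
  {"grip":1,"tx":0.3,"ty":0,"tz":8,"yaw":0},
  {"grip":1,"tx":0.3,"ty":0,"tz":10.5,"yaw":0},
  {"grip":1,"tx":0.3,"ty":0,"tz":11.5,"yaw":0},
  {"grip":1,"tx":0.3,"ty":0,"tz":11.5,"yaw":0},
  {"grip":0.5,"tx":0.3,"ty":0,"tz":11.5,"yaw":0},
  {"grip":0.4,"tx":0.3,"ty":0,"tz":11.5,"yaw":0},
  {"grip":0.3,"tx":0.3,"ty":0,"tz":11.5,"yaw":0},
  {"grip":0.3,"tx":0.3,"ty":0,"tz":11.5,"yaw":0},
  {"grip":0.3,"tx":0.3,"ty":0,"tz":11.5,"yaw":0},
])

```text
t: 9.47
position: [412.4, 252.3, 16.8]
ee_rot: [-3.141, -0.004, 0.109]
wrist_force: [-1.8, -1.9, 8.3]
finger_gap: 47.2
finger_force: 60.2
```

Request:
jog_arm([
  {"grip":0.3,"tx":0,"ty":0,"tz":0,"yaw":0},
  {"grip":0.3,"tx":0,"ty":0,"tz":0,"yaw":0},
])

```text
t: 9.63
position: [412.4, 252.3, 16.8]
ee_rot: [-3.141, -0.004, 0.109]
wrist_force: [-1.8, -1.6, 9.1]
finger_gap: 47.0
finger_force: 60.2
```

Request:
jog_arm([
  {"grip":0.3,"tx":0,"ty":0,"tz":-1,"yaw":0},
  {"grip":0.3,"tx":0,"ty":0,"tz":-4,"yaw":0},
  {"grip":0.3,"tx":0,"ty":0,"tz":-8,"yaw":0},
  {"grip":0.3,"tx":0,"ty":1,"tz":-11,"yaw":0},
  {"grip":0.3,"tx":0,"ty":3,"tz":-14,"yaw":0},
  {"grip":0.3,"tx":0.5,"ty":6,"tz":-16,"yaw":0},
  {"grip":0.3,"tx":1,"ty":9,"tz":-17,"yaw":0},
  {"grip":0.3,"tx":1.5,"ty":12,"tz":-17,"yaw":0},
  {"grip":0.3,"tx":2,"ty":15,"tz":-17,"yaw":0},
  {"grip":0.3,"tx":2.4,"ty":18,"tz":-17,"yaw":0},
])

```text
t: 10.47
position: [454.4, 74.1, 186.2]
ee_rot: [3.141, -0.003, 0.109]
wrist_force: [-0.6, -0.2, -1.4]
finger_gap: 47.0
finger_force: 62.1
```

Request:
jog_arm([
  {"grip":0.3,"tx":0,"ty":2,"tz":0,"yaw":0},
  {"grip":0.3,"tx":0,"ty":3.5,"tz":0,"yaw":0},
  {"grip":0.3,"tx":0,"ty":4.1,"tz":0,"yaw":0},
  {"grip":0.3,"tx":0,"ty":4.1,"tz":0,"yaw":0},
  {"grip":0.3,"tx":0,"ty":4.1,"tz":0,"yaw":0},
])

```text
t: 10.88
position: [458.3, 35.0, 184.9]
ee_rot: [-3.141, -0.001, 0.108]
wrist_force: [0.5, -0.5, -2.2]
finger_gap: 47.3
finger_force: 62.1
```

Run:
```python
from h import *
s=manip.sense(); print(s["position"],s["ee_rot"],s["finger_gap"],rel([457,33,110]))
im=manip.snapshot("wrist")
cv2.imwrite("pics/w4.png",im[:,:,::-1])
print(proj("wrist",[457,33,95],s),proj("wrist",[457,33,85],s))
```

```text
[458.26083851  34.99308995 184.85753342] [-3.14133380e+00 -7.30869719e-04  1.08233613e-01] 47.276855605404386 [-0.15  0.19  7.49]
(np.float64(287.26198047740894), np.float64(219.88583285646067)) (np.float64(287.15733777958184), np.float64(215.9333730985056))
```

View pics/w4.png

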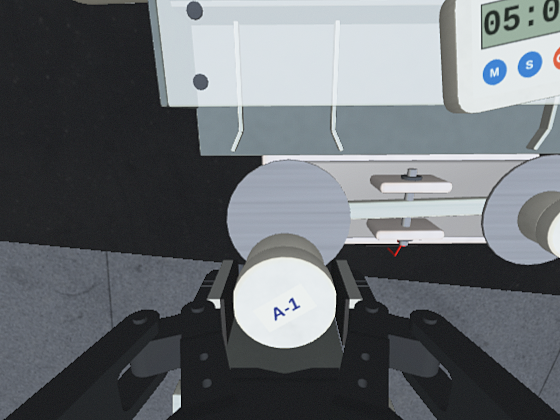

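The left pan is centred at about (289,218), matching the prediction. I'll lower the jar slowly and press the pan to near level before letting go.

Request:
jog_arm([
  {"grip":0.3,"tx":0,"ty":0.1,"tz":3,"yaw":0},
  {"grip":0.3,"tx":0,"ty":0.1,"tz":6,"yaw":0},
  {"grip":0.3,"tx":0,"ty":0.1,"tz":7,"yaw":0},
  {"grip":0.3,"tx":0,"ty":0.1,"tz":7.3,"yaw":0},
  {"grip":0.3,"tx":0,"ty":0.1,"tz":7.6,"yaw":0},
  {"grip":0.3,"tx":0,"ty":0.1,"tz":7.9,"yaw":0},
  {"grip":0.3,"tx":0,"ty":0.1,"tz":8.1,"yaw":0},
  {"grip":0.3,"tx":0,"ty":0.1,"tz":8.3,"yaw":0},
  {"grip":0.3,"tx":0,"ty":0.1,"tz":8.3,"yaw":0},
  {"grip":0.3,"tx":0,"ty":0.1,"tz":8.3,"yaw":0},
])

```text
t: 11.77
position: [458.9, 33.5, 101.8]
ee_rot: [3.141, -0.001, 0.109]
wrist_force: [-0.4, 0.8, -1.4]
finger_gap: 47.3
finger_force: 62.4
```

Request:
jog_arm([
  {"grip":0.58,"tx":0,"ty":0,"tz":0,"yaw":0},
  {"grip":0.65,"tx":0,"ty":0,"tz":0,"yaw":0},
  {"grip":0.8,"tx":0,"ty":0,"tz":0,"yaw":0},
  {"grip":0.9,"tx":0,"ty":0,"tz":0,"yaw":0},
  {"grip":0.9,"tx":0,"ty":0,"tz":0,"yaw":0},
  {"grip":0.9,"tx":0,"ty":0,"tz":-2,"yaw":0},
  {"grip":0.9,"tx":0,"ty":0,"tz":-5,"yaw":0},
  {"grip":1,"tx":0,"ty":0,"tz":-8,"yaw":0},
  {"grip":1,"tx":-2,"ty":2,"tz":-10,"yaw":0},
  {"grip":1,"tx":-5,"ty":5,"tz":-10,"yaw":0},
])

```text
t: 12.6
position: [418.1, -21.1, 206.2]
ee_rot: [3.138, -0.009, 0.113]
wrist_force: [1.0, -1.6, 0.2]
finger_gap: 85.3
finger_force: 0.0
```

Request:
jog_arm([
  {"grip":1,"tx":0,"ty":1,"tz":0,"yaw":0},
  {"grip":1,"tx":0,"ty":3,"tz":0,"yaw":0},
  {"grip":1,"tx":0,"ty":5,"tz":0,"yaw":0},
  {"grip":1,"tx":0,"ty":6,"tz":0,"yaw":0},
  {"grip":1,"tx":0,"ty":6,"tz":0,"yaw":0},
  {"grip":1,"tx":0,"ty":6,"tz":0,"yaw":0},
])

```text
t: 13.1
position: [421.0, -80.4, 201.0]
ee_rot: [-3.141, 0.001, 0.107]
wrist_force: [0.4, 0.9, -0.2]
finger_gap: 85.7
finger_force: 0.0
```

Run:
```python
from h import *
s=manip.sense(); print(s["position"],s["ee_rot"])
im=manip.snapshot("wrist")
cv2.imwrite("pics/w5.png",im[:,:,::-1]); np.save("w5.npy",[s["position"],s["ee_rot"]])
for z in(75,95):
  for p in([457,33],[481,-186.5]): print(z,np.round(proj("wrist",p+[z+40],s),1),[np.round(proj("wrist",[p[0]+a,p[1]+b,z],s),1) for a,b in((0,50),(0,-50),(50,5))])
```

```text
[421.00539587 -80.3997985  200.9665376 ] [-3.14062798e+00  6.76571773e-04  1.07413181e-01]
75 [138.3 158.5] [array([100.7, 145.7]), array([217.1, 158.3]), array([151.9,  89.6])]
75 [436.3 158.1] [array([357.4, 145.3]), array([470.9, 157.8]), array([423.1,  89.1])]
95 [124.9 162.7] [array([ 86.4, 148.3]), array([211.9, 161.7]), array([141. ,  87.7])]
95 [450.1 162.2] [array([363.1, 147.8]), array([485.2, 161.3]), array([434.5,  87.1])]
```

View pics/w5.png

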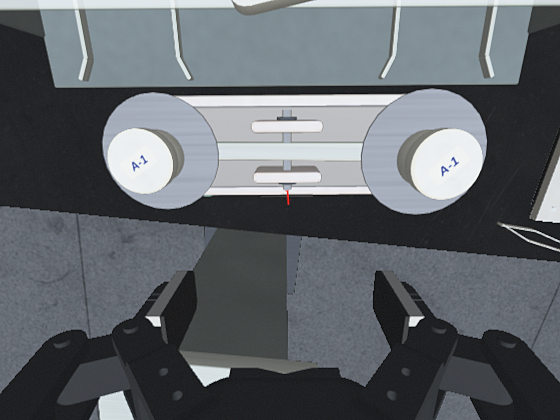

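The picture shows the left pan spanning x 102–218, which is the dropped size and place. The right pan spans 361–488, so it is raised. The left jar (lid at 141,161) is therefore heavier, and the right jar (lid at 447,164) goes into the right lane. Its guide mouths are at (383,77) and (491,76).

Run:
```python
from h import *
a=np.load("w5.npy"); s={"position":a[0],"ee_rot":a[1]}
ex=np.array([np.cos(.109),np.sin(.109),0]); ey=np.array([-np.sin(.109),np.cos(.109),0]); c=np.array([481,-186.5,0])
for n,u,v,z in(("lidR",447,164,135),("g1",383,77,101),("g2",491,76,101),("g1s",396,20,101),("g2s",487,20,101),("shelf edge",430,86,92.5),("lidL",141,161,115)):
    p=ray("wrist",u,v,z,s); print(n,p.round(1),"rel panR x,y",((p-c)@ex).round(1),((p-c)@ey).round(1))
print("start",rel(c-70*ex+[0,0,200]),"low",rel(c-70*ex+[0,0,104]))
```

```text
lidR [ 479.6 -184.7  135. ] rel panR x,y -1.2 1.9
g1 [ 532.9 -139.9  101. ] rel panR x,y 56.7 40.7
g2 [ 541.9 -217.7  101. ] rel panR x,y 57.2 -37.6
g1s [ 569.4 -141.4  101. ] rel panR x,y 92.8 35.2
g2s [ 576.1 -203.8  101. ] rel panR x,y 92.7 -27.5
shelf edge [ 531.7 -179.    92.5] rel panR x,y 51.2 1.9
lidL [455.4  31.  115. ] rel panR x,y -1.8 219.0
start [-2.18 11.25  0.08] low [-2.18 11.26  9.68]
```

Request:
jog_arm([
  {"grip":0.6,"tx":-1,"ty":3,"tz":0,"yaw":0},
  {"grip":0.35,"tx":-2.2,"ty":6,"tz":0,"yaw":0},
  {"grip":0.35,"tx":-2.2,"ty":9,"tz":0,"yaw":0},
  {"grip":0.35,"tx":-2.2,"ty":11,"tz":0,"yaw":0},
  {"grip":0.35,"tx":-2.2,"ty":11,"tz":3,"yaw":0},
  {"grip":0.35,"tx":-2.2,"ty":11,"tz":6,"yaw":0},
  {"grip":0.35,"tx":-2.2,"ty":11,"tz":8.5,"yaw":0},
  {"grip":0.35,"tx":-2.2,"ty":11,"tz":9.6,"yaw":0},
  {"grip":0.35,"tx":-2.2,"ty":11,"tz":9.6,"yaw":0},
  {"grip":0.35,"tx":-2.2,"ty":11,"tz":9.6,"yaw":0},
])

```text
t: 13.98
position: [411.1, -191.1, 104.9]
ee_rot: [-3.14, 0.001, 0.11]
wrist_force: [0.1, -0.4, 0.8]
finger_gap: 29.8
finger_force: 0.0
```

Run:
```python
from h import *
s=manip.sense(); print(s["position"],s["ee_rot"],s["finger_gap"])
im=manip.snapshot("wrist")
cv2.imwrite("pics/w6.png",im[:,:,::-1])
ex=np.array([np.cos(.109),np.sin(.109),0]); ey=np.array([-np.sin(.109),np.cos(.109),0]); c=np.array([481,-186.5,104])
print(rel(c+60*ex+2*ey))
```

```text
[ 411.08559912 -191.05598673  104.86274874] [-3.14002398e+00  1.24635950e-03  1.10019367e-01] 29.78205923824302
[12.94  0.04  0.19]
```

View pics/w6.png

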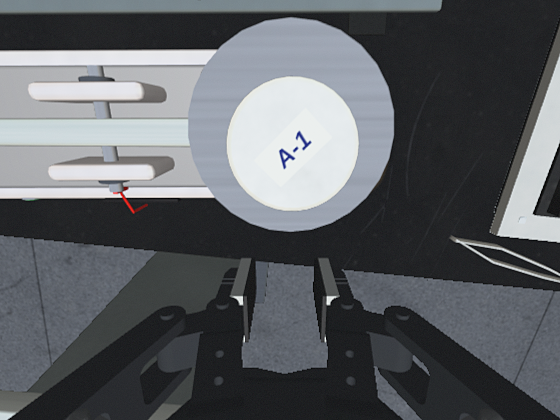

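The lid is centred at (293,143) and the fingers at column 284, so the tool needs to go 2 mm to the right. Then I push slowly.

Request:
jog_arm([
  {"grip":0.35,"tx":0.8,"ty":0.2,"tz":0,"yaw":0},
  {"grip":0.35,"tx":1.8,"ty":0.2,"tz":0,"yaw":0},
  {"grip":0.35,"tx":2.6,"ty":0.2,"tz":0,"yaw":0},
  {"grip":0.35,"tx":3.1,"ty":0.2,"tz":0,"yaw":0},
  {"grip":0.35,"tx":3.5,"ty":0.2,"tz":0,"yaw":0},
  {"grip":0.35,"tx":3.9,"ty":0.2,"tz":0,"yaw":0},
  {"grip":0.35,"tx":4.3,"ty":0.2,"tz":0,"yaw":0},
  {"grip":0.35,"tx":4.7,"ty":0.2,"tz":0,"yaw":0},
  {"grip":0.35,"tx":5.1,"ty":0.2,"tz":0,"yaw":0},
  {"grip":0.35,"tx":5.5,"ty":0.2,"tz":0,"yaw":0},
])

```text
t: 14.87
position: [466.4, -188.3, 105.3]
ee_rot: [-3.142, 0.0, 0.109]
wrist_force: [0.0, -0.2, 1.1]
finger_gap: 29.8
finger_force: 0.4
```

Request:
jog_arm([
  {"grip":0.35,"tx":0.4,"ty":0,"tz":0,"yaw":0},
  {"grip":0.35,"tx":0.8,"ty":0,"tz":0,"yaw":0},
  {"grip":0.35,"tx":1.2,"ty":0,"tz":0,"yaw":0},
  {"grip":0.35,"tx":1.6,"ty":0,"tz":0,"yaw":0},
  {"grip":0.35,"tx":2.0,"ty":0,"tz":0,"yaw":0},
  {"grip":0.35,"tx":2.4,"ty":0,"tz":0,"yaw":0},
  {"grip":0.35,"tx":2.8,"ty":0,"tz":0,"yaw":0},
  {"grip":0.35,"tx":3.2,"ty":0,"tz":0,"yaw":0},
  {"grip":0.35,"tx":3.6,"ty":0,"tz":0,"yaw":0},
  {"grip":0.35,"tx":4.0,"ty":0,"tz":0,"yaw":0},
])

```text
t: 15.7
position: [506.3, -183.8, 105.2]
ee_rot: [-3.141, 0.0, 0.109]
wrist_force: [-0.7, -0.3, 0.3]
finger_gap: 30.1
finger_force: 0.3
```

Run:
```python
from h import *
s=manip.sense(); print(s["position"],s["wrist_force"])
im=manip.snapshot("wrist")
cv2.imwrite("pics/w7.png",im[:,:,::-1])
ex=np.array([np.cos(.109),np.sin(.109),0]); c=np.array([481,-186.5,104])
print(rel(c+60*ex),[np.round(proj("wrist",c+k*ex+[0,0,30],s)) for k in(60,70,80,90)])
```

```text
[ 506.26629073 -183.83936257  105.211028  ] [-0.72746059 -0.30822694  0.29132335]
[ 3.4  -0.03  0.14] [array([285., 233.]), array([285., 209.]), array([285., 184.]), array([285., 157.])]
```

View pics/w7.png

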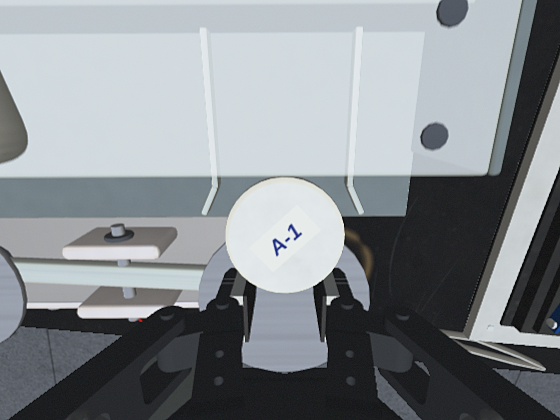

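The jar is upright at about (285,235), centred between the guides and about 59 mm past the pan centre. It needs 31 mm more, then the gripper backs away.

Request:
jog_arm([
  {"grip":0.35,"tx":0.4,"ty":0,"tz":0,"yaw":0},
  {"grip":0.35,"tx":0.8,"ty":0,"tz":0,"yaw":0},
  {"grip":0.35,"tx":1.2,"ty":0,"tz":0,"yaw":0},
  {"grip":0.35,"tx":1.6,"ty":0,"tz":0,"yaw":0},
  {"grip":0.35,"tx":2.0,"ty":0,"tz":0,"yaw":0},
  {"grip":0.35,"tx":2.4,"ty":0,"tz":0,"yaw":0},
  {"grip":0.35,"tx":2.8,"ty":0,"tz":0,"yaw":0},
  {"grip":0.35,"tx":3.1,"ty":0,"tz":0,"yaw":0},
  {"grip":0.35,"tx":3.1,"ty":0,"tz":0,"yaw":0},
  {"grip":0.35,"tx":3.1,"ty":0,"tz":0,"yaw":0},
])

```text
t: 16.58
position: [536.8, -180.5, 105.2]
ee_rot: [-3.142, 0.0, 0.109]
wrist_force: [-0.5, 0.4, 0.3]
finger_gap: 30.1
finger_force: 0.2
```

Request:
jog_arm([
  {"grip":0.35,"tx":-1,"ty":0,"tz":0,"yaw":0},
  {"grip":0.35,"tx":-3,"ty":0,"tz":0,"yaw":0},
  {"grip":0.35,"tx":-6,"ty":0,"tz":0,"yaw":0},
  {"grip":0.35,"tx":-8,"ty":0,"tz":-2,"yaw":0},
  {"grip":0.35,"tx":-9,"ty":0,"tz":-5,"yaw":0},
  {"grip":0.35,"tx":-9,"ty":-3,"tz":-8,"yaw":0},
  {"grip":0.35,"tx":-9,"ty":-6,"tz":-10,"yaw":0},
  {"grip":0.35,"tx":-9,"ty":-9,"tz":-10,"yaw":0},
  {"grip":0.35,"tx":-9,"ty":-9,"tz":-10,"yaw":0},
  {"grip":0.35,"tx":-9,"ty":-9,"tz":-10,"yaw":0},
])

```text
t: 17.42
position: [436.8, -99.9, 205.6]
ee_rot: [3.141, -0.001, 0.111]
wrist_force: [0.1, -0.0, 0.3]
finger_gap: 30.3
finger_force: 0.0
```

Run:
```python
from h import *
s=manip.sense(); print(s["position"])
im=manip.snapshot("wrist")
cv2.imwrite("pics/w8.png",im[:,:,::-1]); np.save("w8.npy",[s["position"],s["ee_rot"]])
ex=np.array([np.cos(.109),np.sin(.109),0]); c=np.array([481,-186.5,132.5])
print([np.round(proj("wrist",c+k*ex,s)) for k in(81,91,101)],proj("wrist",[457,33,115],s))
```

```text
[436.80634842 -99.93828783 205.58106039]
[array([429.,  55.]), array([431.,  37.]), array([433.,  18.])] (np.float64(115.92863544939033), np.float64(175.08485057434427))
```

View pics/w8.png

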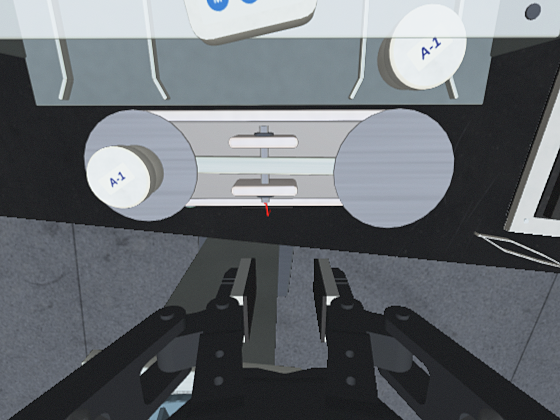

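The right jar's lid is at (428,47), and the left jar is at (121,177) on its dropped pan. The shelf edge near the right lane is at row 105.

Run:
```python
from h import *
a=np.load("w8.npy"); s={"position":a[0],"ee_rot":a[1]}
ex=np.array([np.cos(.109),np.sin(.109),0]); ey=np.array([-np.sin(.109),np.cos(.109),0]); c=np.array([481,-186.5,0])
for n,u,v,z in(("lid",428,47,132.5),("edge",415,105,92.5),("footfront",410,90,92.5),("panR",394,168,95)):
    p=ray("wrist",u,v,z,s); print(n,((p-c)@ex).round(1),((p-c)@ey).round(1))
```

```text
lid 85.3 1.0
edge 51.9 -11.5
footfront 62.8 -6.1
panR 2.5 0.4
```

```bash
python3 -c "
from workcell import manip
print(manip.finish_job())"
```

```text
the job is handed in; nothing more can be done
None
```

I handed the job in after about 17 s of robot time; no verdict came back. By the last picture, the heavier jar stands on the dropped left pan and the lighter one upright in the right lane, its axis about 33 mm behind the shelf's front edge.

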